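# Set the windowed cell into the light path

## Task

Take the sample cell with the white cap and clear windows and set it upright in the middle of the round stage of the light bench, turned so that its two clear windows face the lamp and the detector and the light can pass straight through. Leave the all-black blank cell with the red cap where it stands, and let go of the sample cell.

Things in the scene. Friction and masses are not known exactly. Their poses are not given: they have to be found in the camera images.
- sample_cell: loose cell on the thin dark mat (2 mm thick), 36 x 36 x 58 mm, 90 g: two faces (+x, -x) are clear windows (green stone inside), the other two stiff black plates; white cap (top 6 mm, equally wide) with a black line running from window to window. Origin: centre of underside; x axis (along the black line) passes through both windows, y through both black plates, z up. Either window may face the lamp
- blank_cell: loose blank cell of the same size and mass (36 x 36 x 58 mm, 90 g) but black on all four sides, with a plain red cap; stays where it is. Origin at the centre of the underside, z up
- light_bench: fixed light bench: aluminium base plate 90 x 230 x 8 mm; origin: centre of its underside. Its y axis is the light path (yellow line), 46 mm above the desk. White lamp housing at +y, black detector at -y, each 66 mm wide (x), 44 mm long (y), top 84 mm above the desk (lamp vents 86); 130 mm free between them. Open on both x sides
- stage (a point): centre of the top of the round grey stage midway between lamp and detector, 64 mm in diameter, 20 mm above the desk, flat, with a white square outline (42 mm) for the cell and yellow marks on the light path; axes as the light bench's: y along the light path, x across it, z up

How it is judged:
By the outcome, as a careful person would: the job done as asked, in the order asked, and still so for the second after the job is handed in, with the robot touching nothing.
It also fails if it takes over 32 s, if anything falls off the work surface, if the arm or the gripper's body presses on something with over 40 N, if the wrist force passes 120 N, or if a joint passes its speed limit or range.

## Robot

A 7-joint arm with a two-finger parallel gripper is mounted at the origin on a cart in front of the work surface, level with it; the furniture and walls round the work are solid. World frame = base frame: x ahead of the robot, y to its left, z up, the work surface at z = 0. Lengths are in m, angles in rad, forces in N, time in s.
With the tool pointing down it reaches from about 0.425 to 1.025 m from the base axis. Payload 3.6 kg.
Tool frame: the origin (TCP) lies at the very end of the fingers, on their centre line; the grasp point (between the pads) lies 19 mm behind it (ctrl.grip_point_offset is the distance from the TCP to the grasp point, in m); z points along the fingers, y is the line along which they close (so a half turn about z gives the same grasp; the last joint's range is limited). The gripper opens to 85 mm and grips with 20 to 120 N. Pads are 22 mm wide; open, the fingers measure 114 mm over their backs; the gripper's body (76 mm by 85 mm) begins 54 mm behind the grasp point. The pads swing forward as they close: fully open they stand 13 mm farther back than shut.
Start: joints at [-1.411, 0.591, 0.048, 1.609, -0.033, 0.943, -0.034], TCP at [0.181, 0.702, 0.231] pointing down, gripper open.
Joint ranges: [-2.69, 2.69], [-0.47, 2.24], [-1.27, 1.36], [0.19, 2.51], [-1.53, 4.68], [0.08, 2.07], [-3.09, 3.09]. Speed limits (rad/s): [2.57, 2.57, 3.14, 3.14, 3.14, 3.14, 3.14].

## Interface

Orientations are given as a rotation vector (axis times angle).
In Python, from rig import ctrl gives the robot as it stands.
- The arm moves only by the tool servo_tool, never from a script. Its arguments are lists of equal length, an entry for each row: "linear": the shift along the tool's x, y, z in cm, a list of three; "spin": the turn about the tool's z in rad; "grip": the finger opening in cm, from 0 to 8.54. A call has 1 to 5 rows; each row is the pose to reach, as a shift and turn from the pose commanded when the call began, along the tool's axes at that moment; what a row does not reach only later rows make up. A row lasts 1/10 s, in which the tool goes at most 50 mm and 8.59 degrees, less where a joint would pass 70% of its speed; a pose out of reach is approached as far as the arm can. A call with a gripper value outside its range is refused whole. The fingers move at their own pace and stop on an object; "force" is the grip in N (left out, the last holds). Time passes only in rows, so rows that repeat a pose let the fingers close. It gives the time, the measured TCP pose, the force, the opening and the grip force at its end, in the units of the state.
- ctrl.read_state(): the state, without advancing time (a new reading comes with each control period).
- ctrl.capture(name): name is "scene" or "top" or "wrist"; returns a dict with "pixels" (400x640x3 uint8, red, green, blue), "vertical_fov" (degrees; the focal length in pixels is half the picture's height over the tangent of half this angle, whatever the lens; pixels are square), "cx", "cy" (the principal point, pixels), "dist_coeffs" ([k1, k2, p1, p2, k3] as OpenCV has them; the pictures are not rectified), "extrinsics" (4x4, takes a point from world to camera coordinates). Camera axes: x right, y down, z forward; pixel columns grow to the right and rows downward; lengths in m; the calibration is good to about 2 mm. A picture is of the moment at which its call begins. There is no depth.
- ctrl.finish_job(): hands the job in; it is judged then, once.
The state is a dict: "clock": time; "joint_pos": joint angles; "qd": joint speeds; "joint_torque": joint torques, N m; "ee_pos": TCP position; "orientation": TCP orientation; "contact_force": force on the tool from outside, world axes, zero at the start; "moment": the same for the moment, N m; "opening": finger opening in m; "grasp_force": force on a finger pad.
Only numpy, scipy, OpenCV 4.12 (cv2) and the standard library are available. Lean on these libraries where they do the work, as an engineer would, in place of code of your own. Each camera call takes 0.05 s, during which the arm holds its last target. There are 200 camera calls.

## Working session

There is one attempt and no reset: what is moved stays moved. The work goes in short steps, Python scripts to look and compute and a tool call to move; the robot and the scene stay as the last step left them, time stands still between calls to the robot, and variables do not carry over. Pictures are saved under pics/ and viewed, at most 10 in all, crops included, and the job is handed in when it is done.

Besides the shell and the picture viewer there is one more tool, called after ">>>" by a JSON object that holds its "fn" and its "kwargs". servo_tool: Moves the arm, as the interface text tells. Its arguments: {"type":"object","properties":{"linear":{"type":"array"},"spin":{"type":"array"},"grip":{"type":"array"},"force":{"type":"number"}},"required":["linear","spin","grip"]}

```bash
mkdir -p pics
cat > h.py <<'E'
import numpy as np, cv2
from rig import ctrl
from scipy.spatial.transform import Rotation as R
def cap(n,f=None):
    c=ctrl.capture(n)
    if f: cv2.imwrite('pics/'+f,c['pixels'][:,:,::-1])
    return c
def ray(c,uv,z):
    h=c['pixels'].shape[0]; f=h/2/np.tan(np.radians(c['vertical_fov'])/2)
    K=np.array([[f,0,c['cx']],[0,f,c['cy']],[0,0,1]])
    p=cv2.undistortPoints(np.float64(uv).reshape(-1,1,2),K,np.float64(c['dist_coeffs'])).reshape(-1,2)
    E=np.array(c['extrinsics']); r=E[:3,:3]; o=-r.T@E[:3,3]
    d=np.c_[p,np.ones(len(p))]@r
    return o+d*((z-o[2])/d[:,2])[:,None]
E
python3 - <<'E'
from h import *
a=cap('scene','s.png');b=cap('top','t.png')
s=ctrl.read_state();print(s['clock'],s['ee_pos'],s['orientation'],R.from_rotvec(s['orientation']).as_matrix().round(3))
E
```

```text
0.1 [0.18113308 0.70122023 0.23026995] [-0.3958651  -3.1164216   0.00315873] [[-0.968  0.25  -0.   ]
 [ 0.25   0.968 -0.002]
 [-0.    -0.002 -1.   ]]
```

View pics/t.png

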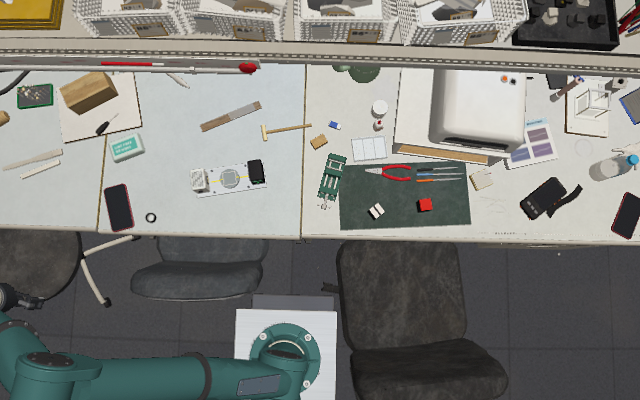

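View pics/s.png

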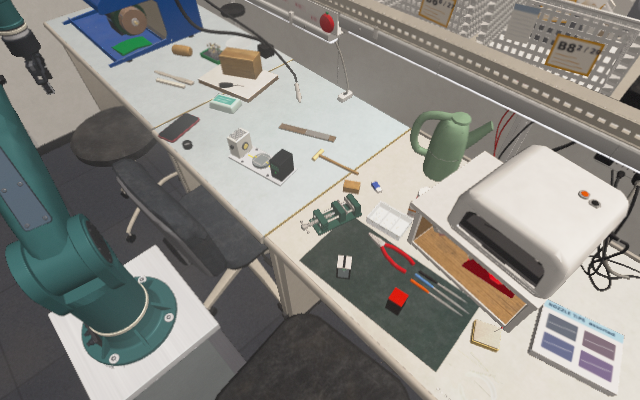

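The top view shows the sample's white cap near (376,211), the red blank at (425,205), and the stage at (230,178) between the lamp (198,180) and the detector (256,172). I'll measure these and look at an enlarged view.

Run:
```python
from h import *
b=cap('top');p=b['pixels']
x=cv2.resize(p[190:230,355:445],None,fx=8,fy=8,interpolation=cv2.INTER_CUBIC)
y=cv2.resize(p[155:205,180:280],None,fx=7.2,fy=5.0,interpolation=cv2.INTER_CUBIC)[:, :720]
y=cv2.resize(p[155:190,185:275],None,fx=8,fy=8,interpolation=cv2.INTER_CUBIC)
cv2.imwrite('pics/t2.png',np.vstack([x,y])[:,:,::-1])
g=p.astype(int)
m=np.zeros(p.shape[:2],np.uint8);m[195:225,362:392]=(g.min(2)>150)[195:225,362:392]
v,u=np.nonzero(m);print('cap px',u.mean(),v.mean(),len(u)); 
q=np.c_[u,v].astype(np.float32);r=cv2.minAreaRect(q);print(r)
print('cap',ray(b,[[r[0][0],r[0][1]],[425,205]],.06))
bx=ray(b,cv2.boxPoints(r),.06);print(bx.round(4))
print('stage',ray(b,[[230,178]],.02)); 
print('lampdet line',ray(b,[[198,180],[256,172]],.084))
```

```text
cap px 376.6019417475728 210.1747572815534 103
((376.6951599121094, 210.24391174316406), (10.932164192199707, 11.088336944580078), 51.34019470214844)
cap [[ 0.46771999 -0.27466432  0.06      ]
 [ 0.48861058 -0.4277986   0.06      ]]
[[ 0.4696 -0.2502  0.06  ]
 [ 0.4923 -0.2774  0.06  ]
 [ 0.4658 -0.2991  0.06  ]
 [ 0.4432 -0.272   0.06  ]]
stage [[0.56477358 0.19805901 0.02      ]]
lampdet line [[0.54363159 0.28711745 0.084     ]
 [0.57426339 0.10700678 0.084     ]]
```

View pics/t2.png

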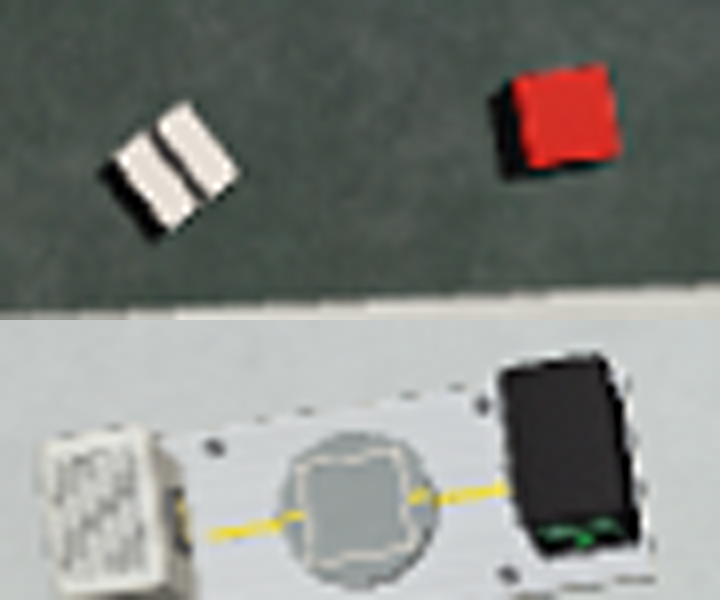

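The enlarged view shows the black line running at about 50° (image down-right). The stage square and yellow line are clear. I'll hover over the stage first, then go on to the cell.

>>> {"fn": "servo_tool", "kwargs": {"linear": [[-49.5,-39,0],[-49.5,-39,0],[-49.5,-39,0],[-49.5,-39,0],[-49.5,-39,0]], "spin": [1.15,1.15,1.15,1.15,1.15], "grip": [8.5,8.5,8.5,8.5,8.5]}}

```text
clock: 0.65
ee_pos: [0.3336, 0.5012, 0.2312]
orientation: [1.518, 2.75, -0.0]
contact_force: [1.0, 0.7, -0.3]
opening: 0.085
grasp_force: 0.0
```

```bash
cat >> h.py <<'E'
def go(x,y,z,yaw):
    "target TCP, world yaw (deg) of tool y -> cm in tool axes, spin"
    s=ctrl.read_state();M=R.from_rotvec(s['orientation']).as_matrix()
    d=M.T@(np.array([x,y,z])-s['ee_pos'])*100
    t=np.degrees(np.arctan2(M[1,1],M[0,1]))
    print('t',s['clock'],'pos',np.round(s['ee_pos'],4),'yaw',t.round(2),'tilt',M[:,2].round(4),'op',s['opening'],'j',np.round(s['joint_pos'],2))
    print('linear',d.round(2),'spin',-np.radians((yaw-t+180)%360-180).round(3))
E
python3 -c "
from h import *
go(.53,.19,.23,9.7)"
```

```text
t 0.65 pos [0.3336 0.5012 0.2312] yaw 32.21 tilt [-1.e-04 -1.e-04 -1.e+00] op 0.08502723194044554 j [-1.25  0.45  0.26  1.9  -0.15  0.81 -0.34]
linear [-3.68e+01  3.00e-02  1.20e-01] spin 0.393
```

>>> {"fn": "servo_tool", "kwargs": {"linear": [[-37,0,0],[-37,0,0],[-37,0,0],[-37,0,0],[-37,0,0]], "spin": [0.4,0.4,0.4,0.4,0.4], "grip": [8.5,8.5,8.5,8.5,8.5]}}

```text
clock: 1.15
ee_pos: [0.4678, 0.2906, 0.2313]
orientation: [2.027, 2.401, -0.0]
contact_force: [0.8, 0.2, -0.2]
opening: 0.085
grasp_force: 0.0
```

```bash
python3 -c "
from h import *
cap('wrist','w1.png')
go(.468,-.275,.2,-50.5)"
```

```text
t 1.2 pos [0.4737 0.2801 0.232 ] yaw 8.87 tilt [ 0.0048 -0.0056 -1.    ] op 0.08503271915038173 j [-0.93  0.39  0.41  2.02 -0.21  0.77 -0.24]
linear [-54.74  -9.14   3.51] spin 1.036
```

View pics/w1.png

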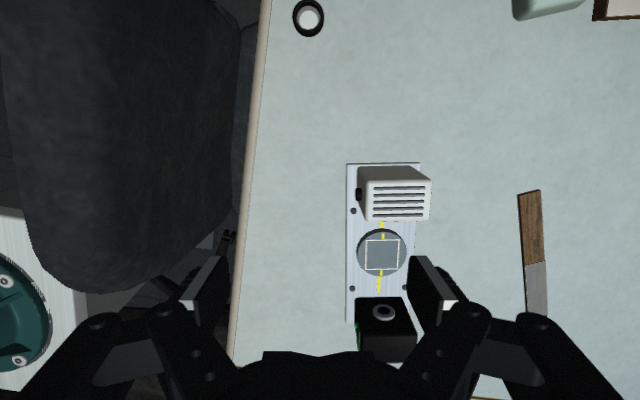

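The wrist view shows the stage square at (382,254) with the yellow line nearly vertical, and the lamp and detector above and below it. On to the cell.

>>> {"fn": "servo_tool", "kwargs": {"linear": [[-54,-6,1],[-54,-6,1],[-54,-6,1],[-54,-6,1],[-54,-6,1]], "spin": [1.03,1.03,1.03,1.03,1.03], "grip": [8.5,8.5,8.5,8.5,8.5]}}

```text
clock: 1.7
ee_pos: [0.4813, 0.0412, 0.2268]
orientation: [-2.769, -1.483, -0.001]
contact_force: [1.2, -0.0, 0.9]
opening: 0.0847
grasp_force: 0.0
```

```bash
python3 -c "
from h import *
go(.42,-.315,.2,-50.5)"
```

```text
t 1.7 pos [0.4813 0.0412 0.2268] yaw -33.66 tilt [ 3.e-04  4.e-04 -1.e+00] op 0.0846594488106764 j [-0.68  0.35  0.64  2.17 -0.32  0.72 -0.41]
linear [-33.05  14.64   2.66] spin 0.294
```

>>> {"fn": "servo_tool", "kwargs": {"linear": [[-33,14.6,2.5],[-33,14.6,2.5],[-33,14.6,2.5],[-33,14.6,2.5],[-33,14.6,2.5]], "spin": [0.29,0.29,0.29,0.29,0.29], "grip": [8.5,8.5,8.5,8.5,8.5]}}

```text
clock: 2.2
ee_pos: [0.4401, -0.2046, 0.2093]
orientation: [-2.951, -1.077, -0.0]
contact_force: [1.1, 0.0, -0.3]
opening: 0.0851
grasp_force: 0.0
```

```bash
python3 -c "
from h import *
go(.42,-.315,.2,-50.5)"
```

```text
t 2.2 pos [ 0.4401 -0.2046  0.2093] yaw -49.92 tilt [ 2.e-04  2.e-04 -1.e+00] op 0.08508965074391742 j [-0.19  0.4   0.69  2.18 -0.4   0.69 -0.09]
linear [-8.65  7.15  0.93] spin 0.01
```

>>> {"fn": "servo_tool", "kwargs": {"linear": [[-8.6,7,0.9],[-8.6,7,0.9],[-8.6,7,0.9],[-8.6,7,0.9],[-8.6,7,0.9]], "spin": [0.01,0.01,0.01,0.01,0.01], "grip": [8.5,8.5,8.5,8.5,8.5]}}

```text
clock: 2.7
ee_pos: [0.42, -0.3106, 0.2001]
orientation: [-2.955, -1.062, -0.0]
contact_force: [-0.4, -0.1, 0.3]
opening: 0.085
grasp_force: 0.0
```

```bash
python3 -c "
from h import *
b=cap('wrist','w2.png')
go(.42,-.315,.2,-50.5)
g=b['pixels'].astype(int); m=((g.min(2)>140)&(g.max(2)-g.min(2)<45)).astype(np.uint8)
m=cv2.morphologyEx(m,cv2.MORPH_CLOSE,np.ones((9,9)))
for c in cv2.findContours(m,0,2)[0]:
    r=cv2.minAreaRect(c)
    if r[1][0]*r[1][1]>400:
        w=ray(b,cv2.boxPoints(r),.06); print(r, w.mean(0).round(4), [(np.linalg.norm(e).round(4),np.degrees(np.arctan2(e[1],e[0])).round(1)) for e in np.diff(w,axis=0)])
"
```

```text
t 2.75 pos [ 0.4203 -0.3099  0.2   ] yaw -50.38 tilt [-6.e-04  2.e-03 -1.e+00] op 0.08515138900349928 j [ 0.06  0.46  0.66  2.11 -0.43  0.71  0.12]
linear [-0.35  0.38  0.  ] spin 0.002
((621.1180419921875, 388.8143310546875), (39.1934928894043, 19.983016967773438), 11.888657569885254) [ 0.462  -0.7637  0.06  ] [(np.float64(0.0319), np.float64(47.5)), (np.float64(0.0566), np.float64(-65.9)), (np.float64(0.0332), np.float64(-130.0))]
((50.99999237060547, 288.4999694824219), (101.99998474121094, 208.99996948242188), 0.0) [ 0.1335 -0.1648  0.06  ] [(np.float64(0.2842), np.float64(21.1)), (np.float64(0.1025), np.float64(-50.6)), (np.float64(0.2704), np.float64(-153.0))]
((323.0, 123.5), (41.0, 40.0), 90.0) [ 0.4694 -0.2757  0.06  ] [(np.float64(0.035), np.float64(-50.5)), (np.float64(0.0357), np.float64(-139.1)), (np.float64(0.0364), np.float64(129.5))]
((419.98004150390625, 9.639997482299805), (39.40000534057617, 22.800003051757812), 53.130104064941406) [ 0.5895 -0.2785  0.06  ] [(np.float64(0.0171), np.float64(-15.2)), (np.float64(0.0311), np.float64(-96.9)), (np.float64(0.0175), np.float64(165.7))]
((391.90496826171875, 89.28401184082031), (678.74560546875, 295.6009216308594), 35.04539489746094) [ 0.528  -0.3639  0.06  ] [(np.float64(0.2183), np.float64(-6.5)), (np.float64(0.5793), np.float64(-78.8)), (np.float64(0.3213), np.float64(-156.9))]
```

View pics/w2.png

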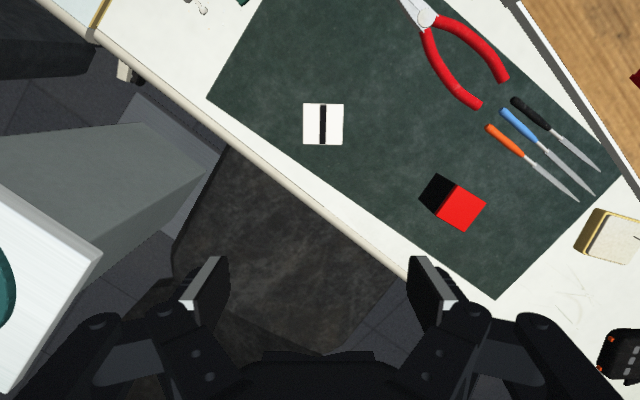

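The wrist view puts the cap at (323,124) with its line vertical, so the tool is aligned. The cell is at (0.469, -0.276).

```bash
python3 -c "
from h import *
go(.4694,-.2757,.09,-50.5)"
```

```text
t 2.75 pos [ 0.4203 -0.3099  0.2   ] yaw -50.38 tilt [-6.e-04  2.e-03 -1.e+00] op 0.08515138900349928 j [ 0.06  0.46  0.66  2.11 -0.43  0.71  0.12]
linear [ 5.95  0.52 11.01] spin 0.002
```

>>> {"fn": "servo_tool", "kwargs": {"linear": [[3,0.5,5],[5.9,0.5,9.5],[5.9,0.5,11],[5.9,0.5,11],[5.9,0.5,11]], "spin": [0,0,0,0,0], "grip": [8.5,8.5,8.5,8.5,8.5]}}

```text
clock: 3.25
ee_pos: [0.4686, -0.2771, 0.0906]
orientation: [-2.955, -1.064, 0.001]
contact_force: [-0.4, 0.2, 0.2]
opening: 0.0852
grasp_force: 0.0
```

```bash
python3 -c "
from h import *
go(.4694,-.2757,.018,-50.5)"
```

```text
t 3.25 pos [ 0.4686 -0.2771  0.0906] yaw -50.4 tilt [-8.e-04  5.e-04 -1.e+00] op 0.08516950817588569 j [ 0.1   0.64  0.5   2.13 -0.61  0.52  0.17]
linear [ 0.16 -0.05  7.26] spin 0.002
```

>>> {"fn": "servo_tool", "kwargs": {"linear": [[0.15,-0.05,4],[0.15,-0.05,6.5],[0.15,-0.05,7.2],[0.15,-0.05,7.2],[0.15,-0.05,7.2]], "spin": [0,0,0,0,0], "grip": [8.5,8.5,8.5,8.5,6]}}

```text
clock: 3.75
ee_pos: [0.47, -0.2782, 0.0201]
orientation: [2.955, 1.059, 0.002]
contact_force: [0.2, 0.1, -0.6]
opening: 0.073
grasp_force: 0.0
```

>>> {"fn": "servo_tool", "kwargs": {"linear": [[0,0,0],[0,0,0],[0,0,0],[0,0,0],[0,0,0]], "spin": [0,0,0,0,0], "grip": [4,3,3,3,3], "force": 40}}

```text
clock: 4.25
ee_pos: [0.4698, -0.2774, 0.0195]
orientation: [2.957, 1.061, 0.002]
contact_force: [-0.7, 1.2, 7.6]
opening: 0.0356
grasp_force: 40.9
```

```bash
python3 -c "
from h import *
go(.4694,-.2757,.018,-50.5);print(ctrl.read_state()['grasp_force'])"
```

```text
t 4.25 pos [ 0.4698 -0.2774  0.0195] yaw -50.53 tilt [ 1.4e-03 -1.0e-04 -1.0e+00] op 0.03562260160807778 j [ 0.2   0.74  0.36  2.14 -0.71  0.37  0.26]
linear [ 0.08 -0.15  0.15] spin -0.001
40.891733318567276
```

>>> {"fn": "servo_tool", "kwargs": {"linear": [[0,0,-3],[0,0,-7],[0,0,-12],[0,0,-16],[0,0,-18]], "spin": [0,0,0,0,0], "grip": [3,3,3,3,3]}}

```text
clock: 4.75
ee_pos: [0.4703, -0.2782, 0.2019]
orientation: [2.954, 1.059, 0.006]
contact_force: [0.8, -0.0, -0.6]
opening: 0.0356
grasp_force: 40.2
```

```bash
python3 -c "
from h import *
go(.585,.07,.2,9.7);print(ctrl.read_state()['grasp_force'])"
```

```text
t 4.75 pos [ 0.4703 -0.2782  0.2019] yaw -50.55 tilt [ 0.0046 -0.0022 -1.    ] op 0.035608289630411016 j [-0.04  0.49  0.68  2.06 -0.46  0.74  0.04]
linear [ 30.98 -19.6    0.17] spin -1.052
40.24530842900276
```

>>> {"fn": "servo_tool", "kwargs": {"linear": [[2.5,-1.6,0],[6,-4,0],[10,-6.5,0],[14,-9,0],[18,-11.5,0]], "spin": [-0.1,-0.2,-0.34,-0.48,-0.62], "grip": [3,3,3,3,3]}}

```text
clock: 5.25
ee_pos: [0.5351, -0.0721, 0.1986]
orientation: [2.487, 1.919, 0.0]
contact_force: [0.8, -0.4, -1.0]
opening: 0.0356
grasp_force: 40.2
```

```bash
python3 -c "
from h import *
go(.585,.07,.2,9.7)"
```

```text
t 5.25 pos [ 0.5351 -0.0721  0.1986] yaw -14.7 tilt [ 1.e-04  1.e-04 -1.e+00] op 0.03560700069787191 j [-0.33  0.45  0.51  2.07 -0.34  0.7   0.14]
linear [15.02  1.22 -0.14] spin -0.426
```

>>> {"fn": "servo_tool", "kwargs": {"linear": [[5,0.4,0],[9.5,0.8,0],[13,1.1,0],[15,1.2,0],[15,1.2,0]], "spin": [-0.14,-0.28,-0.42,-0.42,-0.42], "grip": [3,3,3,3,3]}}

```text
clock: 5.75
ee_pos: [0.5862, 0.0725, 0.1981]
orientation: [-2.031, -2.396, -0.003]
contact_force: [-0.1, -0.5, -0.9]
opening: 0.0356
grasp_force: 40.2
```

```bash
python3 -c "
from h import *
b=cap('wrist','w3.png')
go(.585,.07,.2,9.7)
g=b['pixels'].astype(int); 
hsv=cv2.cvtColor(b['pixels'],cv2.COLOR_RGB2HSV)
y=cv2.inRange(hsv,(22,140,120),(36,255,255))
for c in cv2.findContours(y,0,2)[0]:
    if cv2.contourArea(c)>15: print('yellow',cv2.minAreaRect(c))
"
```

```text
t 5.8 pos [0.5854 0.0694 0.1982] yaw 9.24 tilt [-5.e-04  2.e-04 -1.e+00] op 0.0357787291015105 j [-0.47  0.49  0.39  1.96 -0.27  0.74  0.23]
linear [ 0.07 -0.03 -0.18] spin -0.008
yellow ((319.5, 99.0), (30.0, 3.0), 90.0)
yellow ((317.5, 16.5), (9.0, 3.0), 90.0)
yellow ((317.5, 4.5), (9.0, 3.0), 90.0)
```

View pics/w3.png

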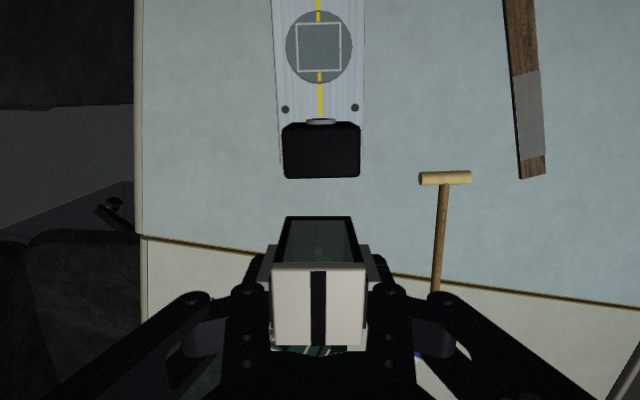

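The view shows the cell upright in the grip with its line vertical at x≈318, and the stage square centred near (319,47). Next I'll refine the square and the cell's offset in the hand.

```bash
python3 -c "
from h import *
b=cap('wrist');g=cv2.cvtColor(b['pixels'],cv2.COLOR_RGB2GRAY).astype(int);hs=cv2.cvtColor(b['pixels'],cv2.COLOR_RGB2HSV)
roi=np.zeros_like(g,bool);roi[18:76,291:347]=1
hi=g-cv2.medianBlur(g.astype(np.uint8),15)
v,u=np.nonzero(roi&(hi>25)&(hs[:,:,1]<90)&(np.hypot(np.arange(640)[None]-319,np.arange(400)[:,None]-47)<33.5))
r=cv2.minAreaRect(np.c_[u,v].astype(np.float32));print(r)
w=ray(b,cv2.boxPoints(r),.02);print('sq',w.mean(0).round(4),[(np.linalg.norm(e).round(4),np.degrees(np.arctan2(e[1],e[0])).round(1)) for e in np.diff(w,axis=0)])
a=ray(b,[[319.5,114],[317.5,0]],.008);e=a[1]-a[0];print('path ang',np.degrees(np.arctan2(e[1],e[0])),a)
s=ctrl.read_state();zt=s['ee_pos'][2]+.0405
m=((g>120)&(hs[:,:,1]<60)).astype(np.uint8);m[:255]=0;m[348:]=0;m[:,:262]=0;m[:,372:]=0
m=cv2.morphologyEx(m,cv2.MORPH_CLOSE,np.ones((25,25)));c=max(cv2.findContours(m,0,2)[0],key=cv2.contourArea);r=cv2.minAreaRect(c);print(r)
w=ray(b,cv2.boxPoints(r),zt);print('cap',w.mean(0).round(4),[(np.linalg.norm(e).round(4),np.degrees(np.arctan2(e[1],e[0])).round(1)) for e in np.diff(w,axis=0)])
go(w.mean(0)[0],w.mean(0)[1],.198,9.7)
"
```

```text
((319.0, 43.0), (50.0, 46.0), 90.0)
sq [0.566  0.1996 0.02  ] [(np.float64(0.0426), np.float64(9.3)), (np.float64(0.0433), np.float64(-79.5)), (np.float64(0.0444), np.float64(-170.7))]
path ang 100.36141361347599 [[0.57708943 0.1355562  0.008     ]
 [0.55824159 0.23864092 0.008     ]]
((316.5, 308.5), (77.0, 109.0), 90.0)
cap [0.5855 0.0688 0.2387] [(np.float64(0.0408), np.float64(9.2)), (np.float64(0.0359), np.float64(-77.6)), (np.float64(0.0448), np.float64(-170.8))]
t 5.85 pos [0.5849 0.0673 0.1982] yaw 9.07 tilt [-9.e-04 -9.e-04 -1.e+00] op 0.03578817714917778 j [-0.47  0.49  0.39  1.96 -0.27  0.74  0.23]
linear [0.14 0.08 0.02] spin -0.011
```

```bash
python3 -c "
from h import *
go(.566,.198,.15,10)"
```

```text
t 5.85 pos [0.5849 0.0673 0.1982] yaw 9.07 tilt [-9.e-04 -9.e-04 -1.e+00] op 0.03578817714917778 j [-0.47  0.49  0.39  1.96 -0.27  0.74  0.23]
linear [13.21  0.2   4.81] spin -0.016
```

>>> {"fn": "servo_tool", "kwargs": {"linear": [[3,0.1,0],[7,0.1,1],[10.5,0.2,3],[13,0.2,4.8],[13,0.2,4.8]], "spin": [-0.015,-0.015,-0.015,-0.015,-0.015], "grip": [3,3,3,3,3]}}

```text
clock: 6.35
ee_pos: [0.5639, 0.1991, 0.1479]
orientation: [-2.013, -2.406, 0.006]
contact_force: [-0.5, 0.1, -0.6]
opening: 0.0355
grasp_force: 40.2
```

>>> {"fn": "servo_tool", "kwargs": {"linear": [[0,0,0],[0,0,0],[0,0,0]], "spin": [0,0,0], "grip": [3,3,3]}}

```text
clock: 6.65
ee_pos: [0.568, 0.1939, 0.1514]
orientation: [2.025, 2.4, 0.001]
contact_force: [0.5, 0.3, -0.4]
opening: 0.0354
grasp_force: 40.2
```

```bash
python3 -c "
from h import *
go(.566,.198,.07,10)"
```

```text
t 6.65 pos [0.568  0.1939 0.1514] yaw 9.69 tilt [ 1.6e-03 -7.0e-04 -1.0e+00] op 0.03543345786193913 j [-0.66  0.56  0.36  1.97 -0.31  0.66  0.06]
linear [ 0.45 -0.14  8.14] spin -0.005
```

>>> {"fn": "servo_tool", "kwargs": {"linear": [[0.3,-0.1,2.5],[0.3,-0.1,5],[0.3,-0.1,7.3],[0.3,-0.1,8.1],[0.3,-0.1,8.1]], "spin": [-0.005,-0.005,-0.005,-0.005,-0.005], "grip": [3,3,3,3,3]}}

```text
clock: 7.15
ee_pos: [0.5654, 0.198, 0.069]
orientation: [-2.017, -2.408, 0.003]
contact_force: [0.2, 0.1, 0.2]
opening: 0.0356
grasp_force: 40.2
```

>>> {"fn": "servo_tool", "kwargs": {"linear": [[0,0,0],[0,0,0],[0,0,0],[0,0,0],[0,0,0]], "spin": [0,0,0,0,0], "grip": [3,3,3,3,3]}}

```text
clock: 7.65
ee_pos: [0.5658, 0.1995, 0.0698]
orientation: [2.015, 2.41, 0.001]
contact_force: [0.2, -0.5, -0.5]
opening: 0.0358
grasp_force: 40.2
```

```bash
python3 -c "
from h import *
go(.566,.198,.038,10)"
```

```text
t 7.65 pos [0.5658 0.1995 0.0698] yaw 10.21 tilt [ 6.e-04  3.e-04 -1.e+00] op 0.03578665400637566 j [-0.61  0.68  0.28  2.01 -0.37  0.5   0.11]
linear [-0.15 -0.01  3.18] spin 0.004
```

>>> {"fn": "servo_tool", "kwargs": {"linear": [[-0.1,0,1.2],[-0.1,0,2.2],[-0.1,0,2.8],[-0.1,0,3.1],[-0.1,0,3.15]], "spin": [0,0,0,0,0], "grip": [3,3,3,3,3]}}

```text
clock: 8.15
ee_pos: [0.5655, 0.1981, 0.0374]
orientation: [-2.015, -2.41, 0.001]
contact_force: [0.6, 0.5, -1.4]
opening: 0.0352
grasp_force: 40.3
```

>>> {"fn": "servo_tool", "kwargs": {"linear": [[0,0,0],[0,0,0],[0,0,0]], "spin": [0,0,0], "grip": [3,3,3]}}

```text
clock: 8.45
ee_pos: [0.5658, 0.1983, 0.0379]
orientation: [2.015, 2.41, 0.0]
contact_force: [0.4, 0.0, -1.1]
opening: 0.0356
grasp_force: 40.3
```

```bash
python3 -c "
from h import *
go(.566,.198,.0375,10)
p=cap('scene')['pixels'][115:195,210:310];cv2.imwrite('pics/s2.png',cv2.resize(p,None,fx=6,fy=6,interpolation=cv2.INTER_CUBIC)[:,:,::-1])
"
```

```text
t 8.45 pos [0.5658 0.1983 0.0379] yaw 10.2 tilt [ 2.e-04  0.e+00 -1.e+00] op 0.03556834428160182 j [-0.59  0.72  0.25  2.01 -0.39  0.45  0.13]
linear [-0.04  0.01  0.04] spin 0.004
```

View pics/s2.png

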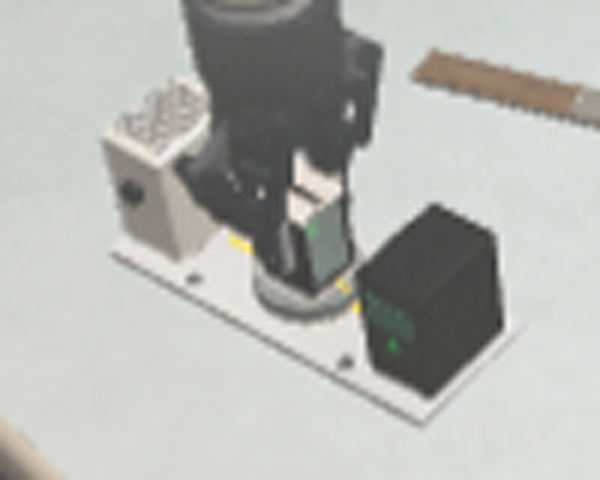

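The cell sits over the stage with its window toward the detector, at about (320,240) in the crop. The force shows no contact yet, so I'll ease down until it touches.

>>> {"fn": "servo_tool", "kwargs": {"linear": [[0,0,0.05],[0,0,0.1],[0,0,0.1],[0,0,0.1]], "spin": [0,0,0,0], "grip": [3,3,3,3]}}

```text
clock: 8.9
ee_pos: [0.5659, 0.1984, 0.0373]
orientation: [-2.015, -2.41, -0.0]
contact_force: [-0.7, 0.3, 4.0]
opening: 0.0357
grasp_force: 40.6
```

Contact. Opening gently.

>>> {"fn": "servo_tool", "kwargs": {"linear": [[0,0,0],[0,0,0],[0,0,0],[0,0,0],[0,0,0]], "spin": [0,0,0,0,0], "grip": [3.7,4,4.5,6,8.5], "force": 20}}

```text
clock: 9.4
ee_pos: [0.5658, 0.1983, 0.0368]
orientation: [2.015, 2.41, -0.0]
contact_force: [0.1, -0.6, 0.5]
opening: 0.0725
grasp_force: 0.0
```

>>> {"fn": "servo_tool", "kwargs": {"linear": [[0,0,0],[0,0,-1],[0,0,-3],[0,0,-6],[0,0,-10]], "spin": [0,0,0,0,0], "grip": [8.5,8.5,8.5,8.5,8.5]}}

```text
clock: 9.9
ee_pos: [0.5645, 0.1979, 0.1373]
orientation: [-2.014, -2.409, 0.004]
contact_force: [-0.2, 0.3, 0.6]
opening: 0.0849
grasp_force: 0.0
```

>>> {"fn": "servo_tool", "kwargs": {"linear": [[-2,0,-3],[-5,0,-5],[-9,0,-6],[-11,0,-6],[-11,0,-6]], "spin": [0,0,0,0,0], "grip": [8.5,8.5,8.5,8.5,8.5]}}

```text
clock: 10.4
ee_pos: [0.586, 0.0851, 0.1987]
orientation: [2.022, 2.401, 0.001]
contact_force: [-0.8, -0.6, -1.0]
opening: 0.085
grasp_force: 0.0
```

>>> {"fn": "servo_tool", "kwargs": {"linear": [[0,0,0],[0,0,0],[0,0,0],[0,0,0],[0,0,0]], "spin": [0,0,0,0,0], "grip": [8.5,8.5,8.5,8.5,8.5]}}

```text
clock: 10.9
ee_pos: [0.5851, 0.0909, 0.1967]
orientation: [-2.013, -2.411, 0.0]
contact_force: [0.5, -0.0, -0.2]
opening: 0.0847
grasp_force: 0.0
```

```bash
python3 -c "
from h import *
b=cap('wrist','w4.png');go(.566,.198,.2,10)
g=b['pixels'].astype(int);m=((g.min(2)>140)&(g.max(2)-g.min(2)<45)).astype(np.uint8)
m=cv2.morphologyEx(m,cv2.MORPH_CLOSE,np.ones((9,9)))
for c in cv2.findContours(m,0,2)[0]:
    r=cv2.minAreaRect(c)
    if r[1][0]*r[1][1]>400:
        w=ray(b,cv2.boxPoints(r),.078); print(r, w.mean(0).round(4), [(np.linalg.norm(e).round(4),np.degrees(np.arctan2(e[1],e[0])).round(1)) for e in np.diff(w,axis=0)])
"
```

```text
t 10.95 pos [0.5851 0.0906 0.1967] yaw 10.25 tilt [-3.e-04  0.e+00 -1.e+00] op 0.08523230960619543 j [-0.51  0.49  0.38  1.96 -0.27  0.74  0.21]
linear [10.9   0.03 -0.32] spin 0.004
((319.0405578613281, 80.93301391601562), (143.47314453125, 86.44007873535156), 87.51044464111328) [0.5705 0.1808 0.078 ] [(np.float64(0.0648), np.float64(12.5)), (np.float64(0.1078), np.float64(-74.8)), (np.float64(0.0733), np.float64(-167.2))]
```

View pics/w4.png

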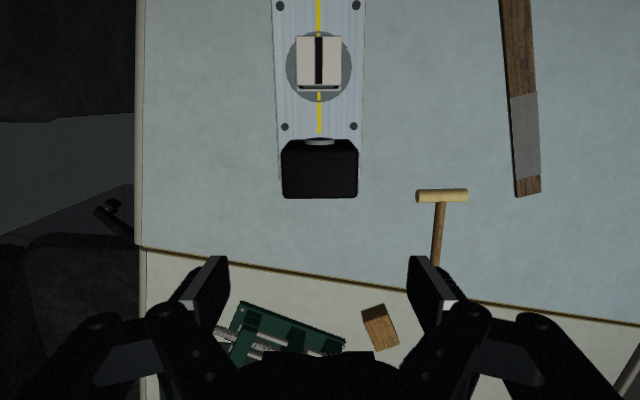

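The cell stands upright on the stage with its line along the yellow path. The cap spans x 297–340, y 37–86, and the disc x 286–352 with its bottom at y≈102. Now a quick check of the centring.

```bash
python3 -c "
from h import *
b=cap('wrist')
g=b['pixels'].astype(int);m=((g.min(2)>140)&(g[:,:,0]>g[:,:,2]+4)).astype(np.uint8);m[:30]=0;m[92:]=0;m[:,:290]=0;m[:,348:]=0
m=cv2.morphologyEx(m,cv2.MORPH_OPEN,np.ones((3,3)));m=cv2.morphologyEx(m,cv2.MORPH_CLOSE,np.ones((11,11)))
c=max(cv2.findContours(m,0,2)[0],key=cv2.contourArea);r=cv2.minAreaRect(c);w=ray(b,cv2.boxPoints(r),.078);print(r,w.mean(0).round(4),[(np.linalg.norm(e).round(4),np.degrees(np.arctan2(e[1],e[0])).round(1)) for e in np.diff(w,axis=0)])
d=ray(b,[[286,66],[352,66],[319,102]],.02);print(d.round(4),'ctr',(d[2]+.032*np.array([-.17,.985,0])).round(4))
d=ray(b,[[284.5,126.5],[353.5,126.5],[279.5,6],[357,6]],.008);print('holes ctr',d.mean(0).round(4))
"
```

```text
((318.4999694824219, 59.99999237060547), (42.99999237060547, 45.99999237060547), -0.0) [0.5669 0.1984 0.078 ] [(np.float64(0.0333), np.float64(99.2)), (np.float64(0.033), np.float64(10.3)), (np.float64(0.0333), np.float64(-78.6))]
[[0.5359 0.1951 0.02  ]
 [0.5982 0.2064 0.02  ]
 [0.573  0.1682 0.02  ]] ctr [0.5676 0.1997 0.02  ]
holes ctr [0.5671 0.1991 0.008 ]
```

The cell is centred to about 1 mm and its yaw matches to about 1°. Handing in.

```bash
python3 -c "
from rig import ctrl
print(ctrl.finish_job())"
```

```text
the job is handed in; nothing more can be done
None
```

The sample cell is standing upright in the middle of the stage, within about 1 mm and 1° by the wrist camera, with its windows facing the lamp and detector; I let go of it, did not touch the blank cell, and handed the job in at about 11 s on the robot's clock.

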